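Latch the gate of the jar pen

ROBOT

A 6-joint arm with a two-finger parallel gripper is mounted at the origin on a cart in front of the work surface, level with it; the furniture and walls round the work are solid. World frame = base frame: x ahead of the robot, y to its left, z up, the work surface at z = 0. Lengths are in m, angles in rad, forces in N, time in s.
With the tool pointing down it reaches from about 0.275 to 0.85 m from the base axis. Payload 5.2 kg.
Tool frame: the origin (TCP) lies at the very end of the fingers, on their centre line; the grasp point (between the pads) lies 19 mm behind it; y points along the fingers, z is the direction in which the jaws open and shut, and the axes are right-handed (so a half turn about y gives the same grasp; the last joint's range is limited). The gripper opens to 85 mm and grips with 20 to 120 N. Pads are 22 mm wide; open, the fingers measure 114 mm over their backs; the gripper's body (76 mm by 85 mm) begins 54 mm behind the grasp point. The pads swing forward as they close: fully open they stand 13 mm farther back than shut.
Start: joints at [-0.203, 0.259, 1.535, -0, 1.348, -0.203], TCP at [0.55, 0, 0.231] pointing down, gripper open.
Joint ranges: [-3.14, 3.14], [-0.91, 2.08], [0.19, 2.58], [-1.22, 4.36], [0.22, 2.71], [-3.12, 3.12]. Speed limits (rad/s): [2.57, 2.57, 3.14, 3.14, 3.14, 3.14].

INTERFACE

Orientations are given as a unit quaternion [x, y, z, w].
In Python, from plant import sense, viewer, order gives the robot as it stands. The module is installed in compiled form; this text tells all that it offers.
- The arm moves only by the shell command python3 -m inch 'ROWS' [FORCE]. ROWS is JSON, a list of rows, each a list of 7 numbers: the turn, a rotation vector about the tool's x, y, z in rad, then the shift along the tool's x, y, z in cm, then the opening, from 0 (shut) to 1 (fully open). A call has 1 to 20 rows; each row shifts and turns the commanded pose from where the row before left it, along the tool's axes as they then stand; what a row does not reach is not made up. A row lasts 1/12 s, in which the tool goes at most 41.7 mm and 7.16 degrees, less where a joint would pass 70% of its speed; a pose out of reach is approached as far as the arm can. A call with a gripper value outside its range is refused whole. The fingers move at their own pace and stop on an object; FORCE is the grip in N (left out, the last holds). Time passes only in rows, so rows that do not move let the fingers close. It gives the time, the measured TCP pose, the force and the opening at its end, in the units of the state.
- sense(): the state, without advancing time (a new reading comes with each control period).
- viewer.grab_frame(name): name is "scene" or "side" or "wrist"; returns the picture (384x512x3 uint8, red, green, blue); there is no depth.
- viewer.calibration(name): a dict with "fx", "fy", "cx", "cy" (pixels), "xyz" and "orientation" of the camera in the world. Camera axes: x right, y down, z forward; pixel columns grow to the right and rows downward; lengths in m; the calibration is good to about 2 mm. A picture is of the moment at which its call begins: read the wrist's pose just before it. calibration takes no time and is no camera call; for the wrist camera it gives the pose at the moment of the call.
- order.close_job(): hands the job in, once; it reports no verdict.
The state is a dict: "t": time; "qpos": joint angles; "qd": joint speeds; "joint_efforts": joint torques, N m; "tool_pos": TCP position; "tool_rot": TCP orientation; "wrist_force": force on the tool from outside, world axes, zero at the start; "wrist_torque": the same for the moment, N m; "gripper_width": finger opening in m.
Only numpy, scipy, OpenCV 4.12 (cv2) and the standard library are available. Lean on these libraries where they do the work, as an engineer would, in place of code of your own. Each camera call takes 0.05 s, during which the arm holds its last target. There are 200 camera calls.

TASK

The gate of the small jar pen stands open. Lift its drop bar by the upright tab, swing the gate shut with the bar held up so that it passes over the keeper's low front lip and meets the rubber-faced back horn softly, then lower the bar or let it drop into the notch between lip and horn, so that it lies on the notch floor, and let go. The keeper is clamped somewhere within its slot, so feel for it and never press on it or the bar against it with more than 15 N; leave the jars and the other things on the bench where they are.

Things in the scene. Friction and masses are not known exactly. Their poses are not given: they have to be found in the camera images.
- pen: Fixed low pen for jars: aluminium base plate 150 x 320 x 6 mm, steel rod rails 90 mm high on three sides, a gate on the side nearest the robot. Origin: underside of the plate, below the gate's line at angle 0. x points into the pen (the way the gate closes), y left along that line, z up. Gate hinge line at x = 0, y = +120 mm; keeper post near x = -12, y = -125 mm.
- gate (a joint): Gate angle, rad: 0 = parallel to the pen's y; grows as the free end swings out towards the robot (the gate runs from its hinge along (-sin a, -cos a) in the pen's x, y). Stops at -0.08 and 0.9; friction (under 2 N at the tab) holds it where left. Starts at 0.35 to 0.65. With the bar in the notch it reads -0.06 to 0.16, depending on the keeper.
- bar (a joint): Angle of the drop bar on the gate, rad, grows as its free end rises, at most 0.5. It falls by its own weight (0.10 to 0.20 kg, pivot lightly damped) to its stop at -0.05 where nothing is under it, as at the start; 0 = level, lying on the notch floor; about 0.08 = lying on top of the front lip.
- hinge_line (a point): Point on the gate's vertical hinge line at the height of the bar's pivot, 115 mm above the bench. Axes are the gate's: y points from the gate towards its hinge side (the gate runs from here to -y), x is the gate's normal (into the pen when shut), z up.
- lift_tab (a point): Grip point on the bar's upright tab: flat steel, 10 mm thick (along the gate's normal), 26 mm long (along the bar), standing 43 mm above the bar's upper face. The point is 37 mm above the bar's centre line (tab top: 50 mm), 120 mm from the bar's pivot and 165 mm from the hinge line when level. Tilts with the bar; x: the gate's normal, y: along the bar to the pivot.
- bar_nose (a point): Part of the bar that enters the notch, on its centre line, 200 mm from its pivot, 245 mm from the hinge line. Steel bar 10 mm thick (along the gate's normal), 14 mm high, ends 10 mm beyond. The pivot (axis: the gate's normal) is on the gate, 45 mm from the hinge line, 115 mm above the bench. x: the gate's normal, y: along the bar to the pivot.
- keeper_post: Fixed aluminium post at the gate's free end, on the pen's plate; origin at the underside of its foot, 6 mm above the bench; x the way the gate closes, y left (turned 0.05 rad clockwise from the pen). It carries a U-shaped steel keeper, 16 mm wide along y: a front lip nearest the robot, a notch, and a tall back horn. The keeper is clamped in a slot along x.
- slot_middle (a point): Notch floor's middle if the keeper sat mid-slot, 108 mm above the bench, axes as the post. The real notch is up to 22 mm before or behind it along x, not measured. Notch 14 mm wide; front lip 6 mm thick, 16 mm above the floor, upright (no ramp: lift the bar over it); back horn 45 mm above the floor, firm rubber on its face: it stops a bar raised less than 40 mm at the nose.
- jar_large: White jar with black cap, 75 x 75 x 85 mm, loose inside the pen; origin at the middle of its underside. Not to be disturbed.
- jar_small: White jar with red cap, 60 x 60 x 60 mm, loose inside the pen; origin at the middle of its underside. Not to be disturbed.
- petri_dish: Clear shallow dish, 90 x 90 x 18 mm, loose on the bench in front; origin at the middle of its underside. Not to be disturbed.
- objective_can: Small can with black lower half and clear top, 38 x 38 x 56 mm, loose on the bench left of the pen; origin at the middle of its underside. Not to be disturbed.
- marker: Black marker pen, 15 x 136 x 16 mm, lying on the bench on the left; origin at the middle of its underside. Not to be disturbed.
- tape_roll: Roll of beige tape, 55 x 55 x 18 mm, lying on the bench on the left; origin at the middle of its underside. Not to be disturbed.

How it is judged:
On the way:
1. the bar has been lifted above the height of the front lip (value of joint bar above 0.07 rad), for 0.1 s.
At the end, for the whole second after the job is handed in: The gate is shut (angle under 0.17 rad) and the bar rests with its weight on the keeper's notch floor, level to within 0.02 rad (on the lip it would read 0.08, hanging free -0.05); gate and bar are still (value of joint bar between -0.02 and 0.02 rad and value of joint gate below 0.17 rad and contact force between keeper_post and anything else above 0.1 N and velocity of joint each of bar, gate below 0.05 rad/s); the robot touches nothing.
It fails at once if the keeper or its post is pressed with more than 15 N, by the bar or the robot (contact force between keeper_post and anything else above 15 N).
It fails at once if a jar in the pen is moved more than 30 mm (distance of any of jar_large, jar_small from where it was at the start of the episode above 0.03 m).
It fails at once if the dish, can, marker or tape roll is moved more than 30 mm (distance of any of petri_dish, objective_can, marker, tape_roll from where it was at the start of the episode above 0.03 m).
It also fails if it takes over 64 s, if anything falls off the work surface, if the arm or the gripper's body presses on something with over 40 N, if the wrist force passes 120 N, or if a joint passes its speed limit or range.

## Working session

There is one attempt and no reset: what is moved stays moved. The work goes in short steps, Python scripts to look and compute and a shell command to move; the robot and the scene stay as the last step left them, time stands still between calls to the robot, and variables do not carry over. Pictures are saved under pics/ and viewed, about 8 in all and at most 12, crops included, and the job is handed in when it is done.

```bash
mkdir -p pics
python3 - <<'E'
from plant import sense, viewer
import cv2
s=sense();print(s)
for n in("scene","side","wrist"):
    print(n,viewer.calibration(n)); f=viewer.grab_frame(n); cv2.imwrite(f"pics/{n}0.png",f[:,:,::-1])
a=[cv2.imread(f"pics/{n}0.png") for n in("scene","side")]
cv2.imwrite("pics/a0.png",cv2.resize(a[0],(800,600)));cv2.imwrite("pics/b0.png",cv2.resize(a[1],(800,600)))
E
```

```text
{'t': 0.0, 'qpos': array([-2.02799647e-01,  2.59358743e-01,  1.53605914e+00,  1.84128383e-05,
        1.34800030e+00, -2.02813035e-01]), 'qd': array([ 0.00015611, -0.00012396, -0.00129439, -0.00161889,  0.00110334,
        0.00229176]), 'joint_efforts': array([ 1.06436883e-04, -4.46029150e+01, -2.90570551e+01, -7.42485804e-05,
        1.18754001e-02, -2.51378208e-05]), 'tool_pos': array([5.49486225e-01, 1.35810647e-04, 2.30475826e-01]), 'tool_rot': array([-0.50035192,  0.50053991, -0.49945502,  0.49965231]), 'wrist_force': array([ 0.26390416, -0.61724099, -0.66398301]), 'wrist_torque': array([ 0.01459554,  0.00064048, -0.02371638]), 'gripper_width': 0.08526843925270766}
scene {'fx': 350.33700910223484, 'fy': 350.33700910223484, 'cx': 251.63331349536924, 'cy': 192.35641940094285, 'xyz': array([ 0.17311851, -0.59183624,  0.87225876]), 'orientation': array([ 0.90834017, -0.23341969,  0.09360103, -0.33417395])}
side {'fx': 360.637307929634, 'fy': 360.637307929634, 'cx': 247.4299399544873, 'cy': 191.5336013691912, 'xyz': array([0.25690782, 0.81934127, 0.66708297]), 'orientation': array([-0.1232922 ,  0.86617077, -0.48000019,  0.06439759])}
wrist {'fx': 315.88182503752125, 'fy': 315.88182503752125, 'cx': 249.94478448305452, 'cy': 196.75203816675997, 'xyz': array([0.54901308, 0.07264773, 0.37296595]), 'orientation': array([ 9.89872261e-01, -2.61852201e-05, -7.32478942e-04,  1.41959045e-01])}
```

View pics/a0.png

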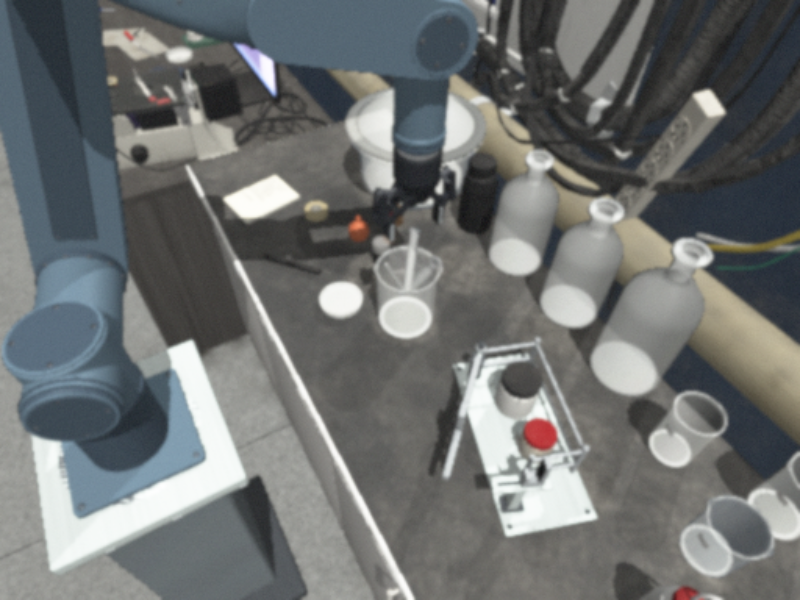

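View pics/b0.png

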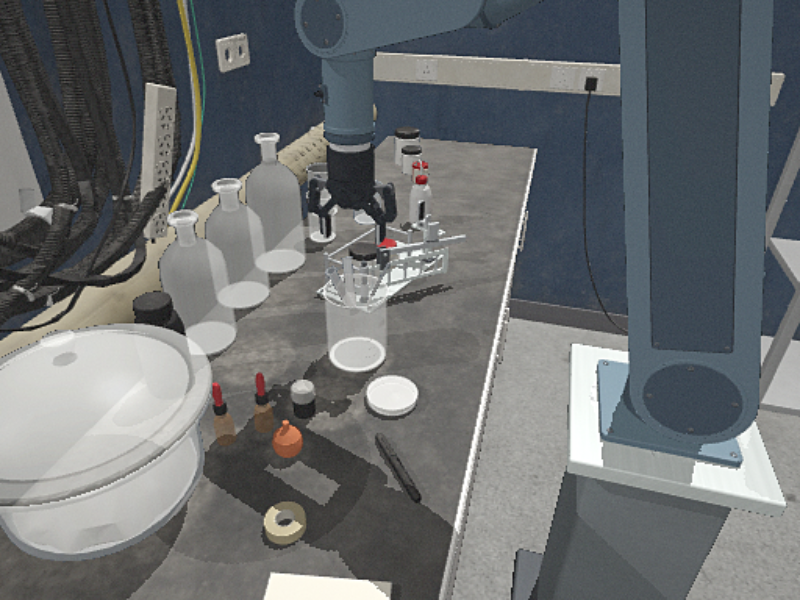

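The scene view shows the pen at about (520,440), with the open gate running from (478,350) to (448,475). The side view shows it behind the beaker, around (400,260). I'll zoom in on the pen.

Run:
```python
import cv2,numpy as np
a=cv2.imread("pics/scene0.png")[205:345,275:385]
b=cv2.imread("pics/side0.png")[135:200,200:305]
a=cv2.resize(a,None,fx=4.2,fy=4.2,interpolation=cv2.INTER_CUBIC)
cv2.imwrite("pics/c0.png",a)
b=cv2.resize(b,None,fx=7.5,fy=7.5,interpolation=cv2.INTER_CUBIC);cv2.imwrite("pics/c1.png",b);print(a.shape,b.shape)
```

```text
(588, 462, 3) (488, 788, 3)
```

View pics/c0.png

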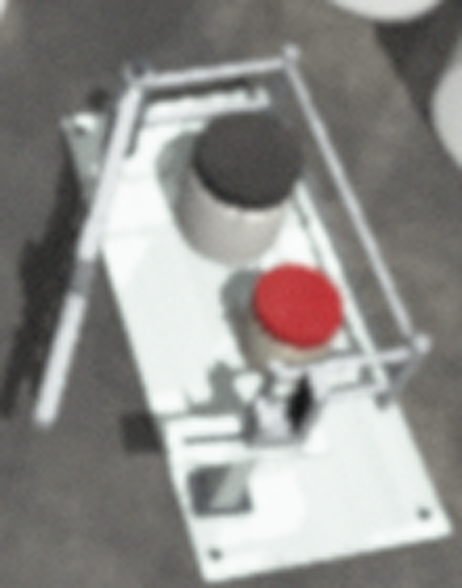

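View pics/c1.png

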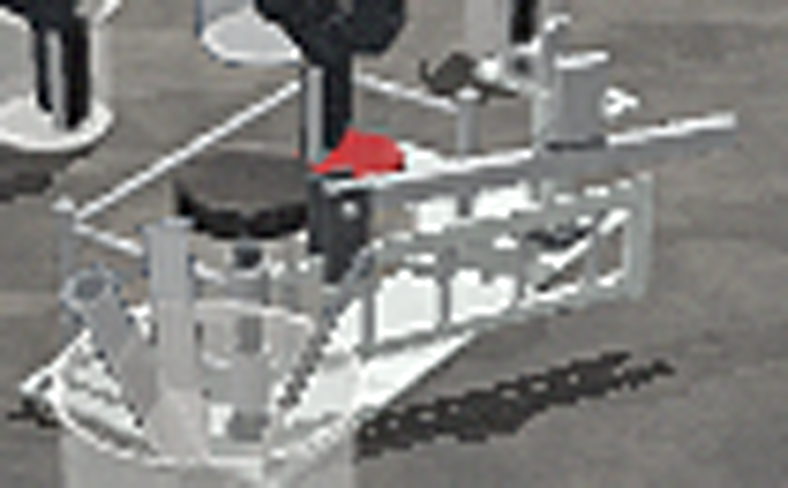

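Crop c0 shows the plate corners at (205,580), (450,532) and (62,118), and the bar tip at (45,420). Crop c1 shows the bar tip at (735,120) and the tab between (548,145) and (608,60). Next I'll triangulate.

```bash
cat > h.py <<'E'
import numpy as np
from plant import viewer
from scipy.spatial.transform import Rotation as R
def ray(n,u,v,c=None):
    c=c or viewer.calibration(n)
    d=R.from_quat(c["orientation"]).apply([(u-c["cx"])/c["fx"],(v-c["cy"])/c["fy"],1]); return c["xyz"],d/np.linalg.norm(d)
def plane(r,z): return r[0]+r[1]*(z-r[0][2])/r[1][2]
def tri(a,b):
    A=sum(np.eye(3)-np.outer(r[1],r[1]) for r in(a,b)); B=sum((np.eye(3)-np.outer(r[1],r[1]))@r[0] for r in(a,b)); p=np.linalg.solve(A,B)
    return p,[np.linalg.norm(np.cross(p-r[0],r[1])) for r in(a,b)]
def proj(n,p,c=None):
    c=c or viewer.calibration(n); q=R.from_quat(c["orientation"]).inv().apply(np.asarray(p)-c["xyz"]); return c["cx"]+c["fx"]*q[0]/q[2],c["cy"]+c["fy"]*q[1]/q[2]
E
python3 - <<'E'
from h import *
np.set_printoptions(precision=4,suppress=True)
S=lambda x,y:ray("scene",275+x/4.2,205+y/4.2)
D=lambda x,y:ray("side",200+x/7.5,135+y/7.5)
nr=plane(S(205,580),.006);fr=plane(S(450,532),.006);nl=plane(S(62,118),.006)
print(nr,fr,nl,np.linalg.norm(nr-fr),np.linalg.norm(nr-nl))
print("tip tri",tri(S(45,415),D(735,125)), "tip plane",plane(S(45,415),.105),plane(D(735,125),.105))
xa=(fr-nr);print("yaw", np.arctan2(xa[1],xa[0])); ya=nl-nr;print(np.arctan2(-ya[0],ya[1]))
print("tab top",plane(D(582,58),.16),"tab base",plane(D(578,147),.12))
print("rail post top hinge",plane(S(135,75),.1),plane(S(290,52),.096),plane(S(420,345),.096))
print("keeper horn",plane(S(300,375),.15))
E
```

```text
[ 0.4661 -0.4448  0.006 ] [ 0.6074 -0.4921  0.006 ] [ 0.5672 -0.1419  0.006 ] 0.1490111854053603 0.31933777210714265
tip tri (array([ 0.4042, -0.3513,  0.1072]), [np.float64(0.0035364681154693906), np.float64(0.0035364681154694444)]) tip plane [ 0.4085 -0.3504  0.105 ] [ 0.4011 -0.3537  0.105 ]
yaw -0.32269543643650966
-0.32215370709268165
tab top [ 0.4643 -0.2878  0.16  ] tab base [ 0.4622 -0.2788  0.12  ]
rail post top hinge [ 0.5841 -0.1854  0.1   ] [ 0.6868 -0.2169  0.096 ] [ 0.6202 -0.4154  0.096 ]
keeper horn [ 0.5227 -0.4103  0.15  ]
```

```bash
python3 -m inch '[[0,0,0,2.95,0,-0.9,1],[0,0,0,2.95,0,-0.9,1],[0,0,0,2.95,0,-0.9,1],[0,0,0,2.95,0,-0.9,1],[0,0,0,2.95,0,-0.9,1],[0,0,0,2.95,0,-0.9,1],[0,0,0,2.95,0,-0.9,1],[0,0,0,2.95,0,-0.9,1],[0,0,0,2.95,0,-0.9,1],[0,0,0,2.95,0,-0.9,1],[0,0.12,0,0,0,0,1],[0,0.12,0,0,0,0,1],[0,0.12,0,0,0,0,1],[0,0.12,0,0,0,0,1],[0,0.12,0,0,0,0,1],[0,0.12,0,0,0,0,1],[0,0.11,0,0,0,0,1],[0,0,0,0,0,0,1],[0,0,0,0,0,0,1]]' 20
python3 - <<'E'
from plant import viewer,sense
import cv2,pickle
c=viewer.calibration("wrist");f=viewer.grab_frame("wrist");print(sense()["tool_rot"],sense()["tool_pos"])
pickle.dump(c,open("w1.pkl","wb"));cv2.imwrite("pics/w1.png",f[:,:,::-1]);cv2.imwrite("pics/w1b.png",cv2.resize(f[:,:,::-1],(800,600)))
E
```

```text
t: 1.73
tool_pos: [0.4599, -0.2949, 0.231]
tool_rot: [-0.257, 0.659, -0.659, 0.257]
wrist_force: [-0.1, -0.5, -0.2]
gripper_width: 0.0855
[-0.25718544  0.65883762 -0.65856969  0.25704979] [ 0.45991168 -0.29489718  0.23111883]
```

View pics/w1b.png

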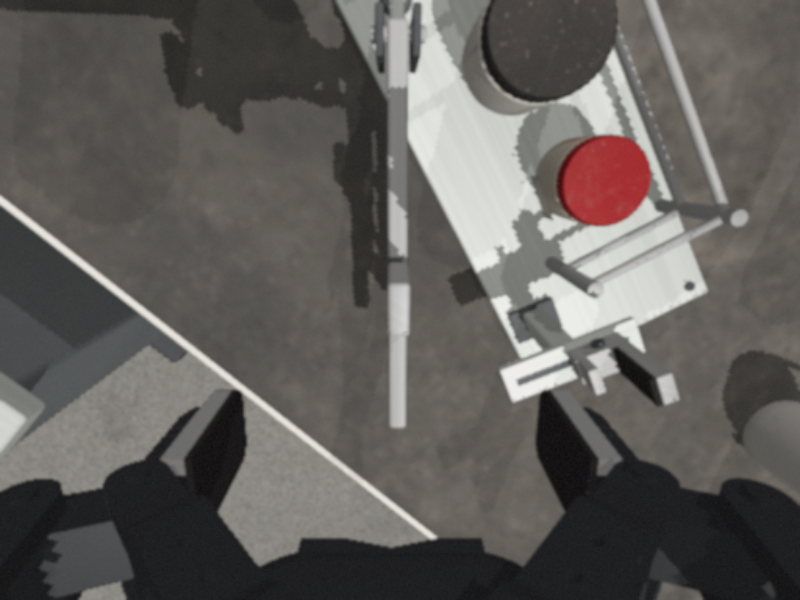

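The wrist view shows the bar running vertically at column ~398, with its tip at (398,427). The tab top is at rows ~285-335, the keeper lip near (597,380) and the tall horn near (668,390). A zoomed crop of the keeper should sharpen these.

Run:
```python
from h import *
import cv2,pickle
np.set_printoptions(precision=4,suppress=True)
c=pickle.load(open("w1.pkl","rb"));k=800/512
P=lambda x,y,z:plane(ray("wrist",x/k,y/k,c),z)
print("tip",P(398,427,.1115),"bar near pivot",P(397,92,.122),"tabtop",P(400,285,.159),P(400,335,.159))
a=cv2.imread("pics/w1.png")[165:280,240:450];cv2.imwrite("pics/w1c.png",cv2.resize(a,None,fx=3.8,fy=3.8,interpolation=cv2.INTER_CUBIC))
```

```text
tip [ 0.4037 -0.3508  0.1115] bar near pivot [ 0.5373 -0.2259  0.122 ] tabtop [ 0.476  -0.2839  0.159 ] [ 0.4587 -0.3001  0.159 ]
```

View pics/w1c.png

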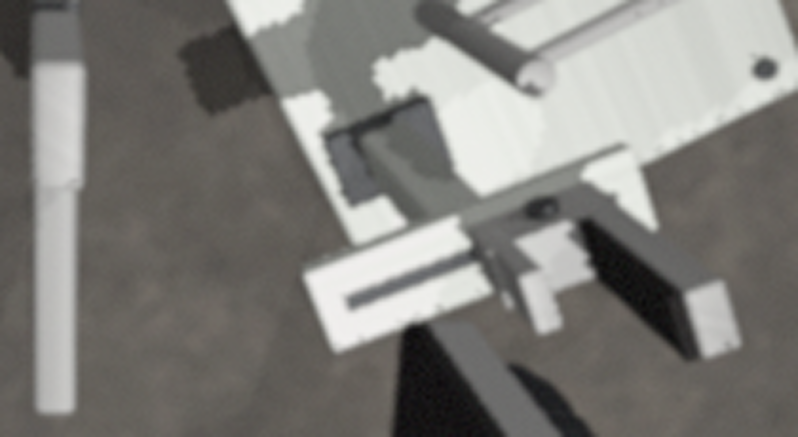

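Run:
```python
from h import *
import pickle
np.set_printoptions(precision=4,suppress=True)
c=pickle.load(open("w1.pkl","rb"))
P=lambda x,y,z:plane(ray("wrist",240+x/3.8,165+y/3.8,c),z)
tip=P(56,411,.1115);tab=P(60,125,.159);pv=plane(ray("wrist",254,58,c),.122)
d=(tip-pv)[:2];d/=np.linalg.norm(d);print("bar dir yaw of normal",np.arctan2(d[0]*1,-d[1])*1, d)
n=np.array([-d[1],d[0]]);print("normal",n, np.arctan2(n[1],n[0]))
hinge=tip[:2]-.2545*d;print("tip",tip,"tab",tab,"tab off line",(tab-tip)[:2]@n,"tab->tip",(tip-tab)[:2]@d,"hinge",hinge)
psi=-.322;X=np.array([np.cos(psi),np.sin(psi)]);Y=np.array([-X[1],X[0]])
print("a",-(np.arctan2(n[1],n[0])-psi))
o=hinge-.12*Y;print("pen origin",o)
px=np.array([np.cos(psi-.05),np.sin(psi-.05)]);
for nm,q in dict(lipF1=P(518,278,.124),lipF2=P(540,333,.124),lipB1=P(545,270,.124),lipB2=P(562,322,.124),hornF1=P(683,292,.153),hornF2=P(697,358,.153),hornB=P(740,345,.153)).items():
    r=q[:2]-o;print(nm,q,"pen",r@X,r@Y,"r hinge",np.linalg.norm(q[:2]-hinge),"gate ang centre",np.arctan2(-(q[:2]-hinge)@X,-(q[:2]-hinge)@Y))
```

```text
bar dir yaw of normal -0.8189155523783574 [-0.7304 -0.683 ]
normal [ 0.683  -0.7304] -0.8189155523783574
tip [ 0.4038 -0.3507  0.1115] tab [ 0.4677 -0.2915  0.159 ] tab off line 0.0003995784397558038 tab->tip 0.08712253592318489 hinge [ 0.5896 -0.1769]
a 0.49691555237835744
pen origin [ 0.5517 -0.2907]
lipF1 [ 0.504  -0.3994  0.124 ] pen -0.01085422111554818 -0.11815857742021804 r hinge 0.23840579295572328 gate ang centre 0.0455440881245311
lipF2 [ 0.4984 -0.4134  0.124 ] pen -0.01170178896069694 -0.1332391374628902 r hinge 0.2535093540834919 gate ang centre 0.046175607355790745
lipB1 [ 0.5094 -0.4024  0.124 ] pen -0.004794437612423913 -0.11928123049258602 r hinge 0.23932925834102586 gate ang centre 0.02003415036811766
lipB2 [ 0.5036 -0.415   0.124 ] pen -0.006269840626162131 -0.1330954524048736 r hinge 0.25317310072261845 gate ang centre 0.024767566833414613
hornF1 [ 0.5252 -0.408   0.153 ] pen 0.01200566210704698 -0.11963621731059522 r hinge 0.2399367678567822 gate ang centre -0.050057678059961995
hornF2 [ 0.5179 -0.4216  0.153 ] pen 0.009370181770651829 -0.13483443029911443 r hinge 0.25500664142780527 gate ang centre -0.036753127601060316
hornB [ 0.5256 -0.4257  0.153 ] pen 0.01800103293061836 -0.13627766712341488 r hinge 0.2569090886924576 gate ang centre -0.07012517524446558
```

```bash
python3 -m inch '[[0,-0.01,0,-0.86,0,0.26,1],[0,0,0,0,2,0,0.7],[0,0,0,0,2,0,0.5],[0,0,0,0,2,0,0.5],[0,0,0,0,2,0,0.5],[0,0,0,0,1.2,0,0.5],[0,0,0,0,0.9,0,0.5],[0,0,0,0,0,0,0.5],[0,0,0,0,0,0,0.5]]' 20
python3 - <<'E'
from plant import viewer
import cv2
f=viewer.grab_frame("wrist")[:,:,::-1];cv2.imwrite("pics/w2b.png",cv2.resize(f,(800,600)))
E
```

```text
t: 2.53
tool_pos: [0.4684, -0.2909, 0.1303]
tool_rot: [-0.26, 0.658, -0.658, 0.26]
wrist_force: [-0.6, -0.4, 0.3]
gripper_width: 0.0427
```

View pics/w2b.png

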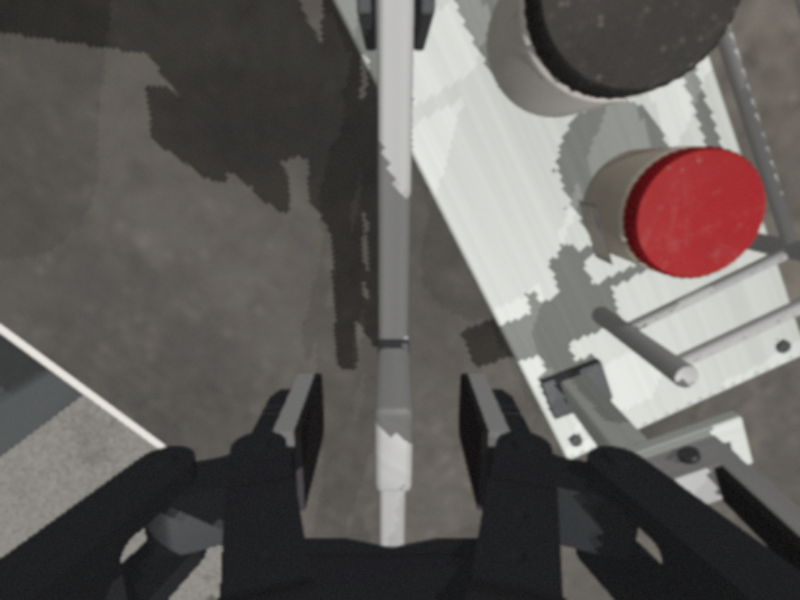

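The tab is centred between the fingers (column 394, pad midpoint about 391), and its side face is level with the pads. Closing now.

```bash
python3 -m inch '[[0,0,0,0,0,0,0],[0,0,0,0,0,0,0],[0,0,0,0,0,0,0],[0,0,0,0,0,0,0],[0,0,0,0,0,0,0],[0,0,0,0,0,0,0],[0,0,0,0,0,0,0],[0,0,0,0,0,0,0]]' 25
```

```text
t: 3.25
tool_pos: [0.4686, -0.2916, 0.1312]
tool_rot: [0.259, -0.657, 0.658, -0.26]
wrist_force: [-0.8, -0.6, 5.6]
gripper_width: 0.0097
```

```bash
python3 -m inch '[[0,0,-0.015,-0.021,-0.181,0,0],[0,0,-0.015,-0.021,-0.181,0,0],[0,0,-0.015,-0.021,-0.181,0,0],[0,0,-0.015,-0.021,-0.181,0,0],[0,0,-0.015,-0.021,-0.181,0,0],[0,0,-0.015,-0.021,-0.181,0,0],[0,0,-0.015,-0.021,-0.181,0,0],[0,0,-0.015,-0.021,-0.181,0,0],[0,0,-0.015,-0.021,-0.181,0,0],[0,0,-0.015,-0.021,-0.181,0,0],[0,0,-0.015,-0.021,-0.181,0,0],[0,0,-0.015,-0.021,-0.181,0,0],[0,0,0,0,0,0,0],[0,0,0,0,0,0,0]]'
python3 - <<'E'
from plant import viewer
import cv2,pickle
c=viewer.calibration("wrist");pickle.dump(c,open("w3.pkl","wb"))
f=viewer.grab_frame("wrist")[:,:,::-1];cv2.imwrite("pics/w3.png",f)
E
```

```text
t: 4.42
tool_pos: [0.4714, -0.2881, 0.1518]
tool_rot: [0.318, -0.632, 0.679, -0.199]
wrist_force: [1.7, -1.6, 3.2]
gripper_width: 0.0098
```

```bash
python3 -m inch '[[0.0036,-0.0197,0,0,0,0.323,0],[0.0036,-0.0197,0,0,0,0.323,0],[0.0036,-0.0197,0,0,0,0.323,0],[0.0036,-0.0197,0,0,0,0.323,0],[0.0036,-0.0197,0,0,0,0.323,0],[0.0036,-0.0197,0,0,0,0.323,0],[0.0036,-0.0197,0,0,0,0.323,0],[0.0036,-0.0197,0,0,0,0.323,0],[0.0036,-0.0197,0,0,0,0.323,0],[0.0036,-0.0197,0,0,0,0.323,0],[0,0,0,0,0,0,0]]'
```

```text
t: 5.38
tool_pos: [0.4958, -0.3099, 0.1516]
tool_rot: [0.379, -0.597, 0.655, -0.267]
wrist_force: [3.6, 0.3, 0.5]
gripper_width: 0.0096
```

```bash
python3 -m inch '[[0.0036,-0.0197,0,0,0,0.323,0],[0.0036,-0.0197,0,0,0,0.323,0],[0.0036,-0.0197,0,0,0,0.323,0],[0.0036,-0.0197,0,0,0,0.323,0],[0.0036,-0.0197,0,0,0,0.323,0],[0.0036,-0.0197,0,0,0,0.323,0],[0.0036,-0.0197,0,0,0,0.323,0],[0.0036,-0.0197,0,0,0,0.323,0],[0,0,0,0,0,0,0],[0,0,0,0,0,0,0]]'
python3 - <<'E'
from h import *
from plant import sense
import cv2
s=sense();M=R.from_quat(s["tool_rot"]).as_matrix();n=M[:,2];print("n",n,"a",-(np.arctan2(n[1],n[0])+.322),"F tool",M.T@s["wrist_force"],"x",M[:,0])
h=np.array([.5896,-.1769]);r=s["tool_pos"][:2]-h;print("radius",np.hypot(*r),"ang",np.arctan2(-r[0],-r[1]))
f=viewer.grab_frame("wrist")[:,:,::-1];cv2.imwrite("pics/w4.png",f)
f2=viewer.grab_frame("scene")[:,:,::-1];cv2.imwrite("pics/s4.png",f2)
o=np.zeros((600,800,3),np.uint8);w=cv2.resize(f[150:350,200:500],(600,400));o[:400,:600]=w
o[300:600,500:]=cv2.resize(f2[260:350,290:380],(300,300),interpolation=cv2.INTER_CUBIC);cv2.imwrite("pics/m4.png",o)
E
```

```text
t: 6.22
tool_pos: [0.5176, -0.3231, 0.1517]
tool_rot: [0.425, -0.565, 0.632, -0.318]
wrist_force: [3.5, 1.2, -0.5]
gripper_width: 0.0093
n [ 8.96414644e-01 -4.43215942e-01  6.43359328e-04] a 0.13718316718682938 F tool [-2.71051286 -0.0287185   2.63293758] x [-0.43616927 -0.88190291  0.17889557]
radius 0.1629702578654644 ang 0.45733096997672756
```

View pics/m4.png

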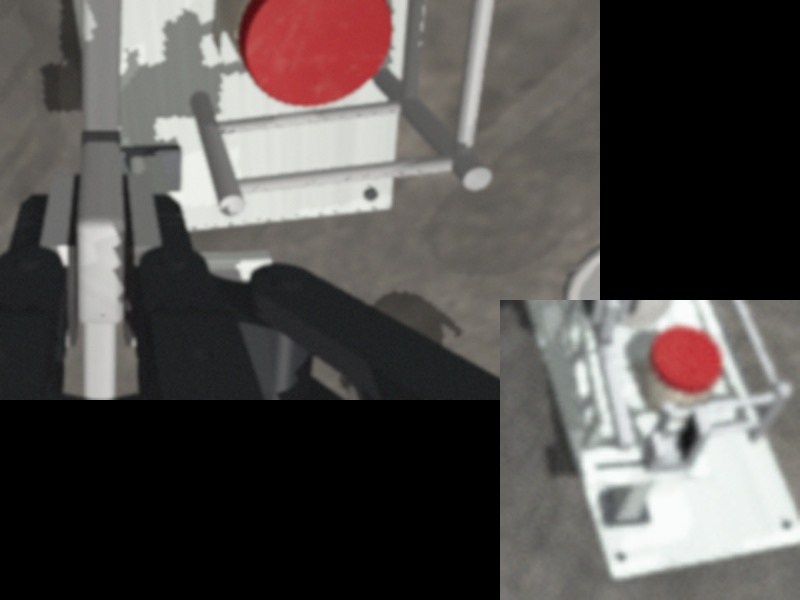

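The wrist view shows the tab held between the pads. The scene inset shows the bar nose at about (625,440), just in front of the keeper, so I'll compare it with the predicted position.

Run:
```python
from h import *
import cv2
for a in(.137,.10):
  for th in(-.05,.08,.13,.17):
    ps=-.322-a;d=np.array([np.sin(ps),-np.cos(ps)]);h=np.array([.5896,-.1769])
    p=h+(.045+.21*np.cos(th))*d; q=proj("scene",[*p,.115+.21*np.sin(th)+.007]);print(a,th,q,"inset",500+(q[0]-290)/.3,300+(q[1]-260)/.3)
f=cv2.imread("pics/s4.png")[270:320,300:365];cv2.imwrite("pics/s4c.png",cv2.resize(f,None,fx=9,fy=9,interpolation=cv2.INTER_CUBIC))
```

```text
0.137 -0.05 (np.float64(325.0299200121367), np.float64(309.2362213972625)) inset 616.7664000404557 464.12073799087506
0.137 0.08 (np.float64(327.16797635462956), np.float64(304.06172584810986)) inset 623.8932545154319 446.87241949369957
0.137 0.13 (np.float64(327.9333756574848), np.float64(301.58490582661284)) inset 626.4445855249494 438.61635275537617
0.137 0.17 (np.float64(328.51861362919533), np.float64(299.41039829529205)) inset 628.3953787639845 431.3679943176402
0.1 -0.05 (np.float64(329.1930228342169), np.float64(308.9806670783006)) inset 630.6434094473897 463.268890261002
0.1 0.08 (np.float64(331.43449804401837), np.float64(303.8032309448186)) inset 638.1149934800612 446.01076981606207
0.1 0.13 (np.float64(332.2215346292387), np.float64(301.32675082688405)) inset 640.7384487641291 437.7558360896135
0.1 0.17 (np.float64(332.8164058001024), np.float64(299.1531198227612)) inset 642.7213526670081 430.510399409204
```

View pics/s4c.png

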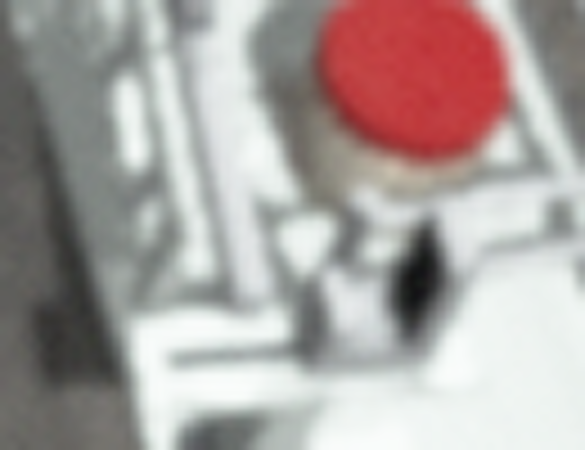

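The nose is at about (250,300) in this crop, so the bar is at roughly 0.11. I'll raise it 0.02 more for margin, then approach slowly.

```bash
python3 -m inch '[[0,0,-0.01,-0.014,-0.121,0,0],[0,0,-0.01,-0.014,-0.121,0,0],[0.004,-0.0196,0,0,0,0.323,0],[0.004,-0.0196,0,0,0,0.323,0],[0.002,-0.0098,0,0,0,0.161,0],[0.002,-0.0098,0,0,0,0.161,0],[0.002,-0.0098,0,0,0,0.161,0],[0,0,0,0,0,0,0]]'
cat > st.py <<'E'
from h import *
from plant import sense
s=sense();M=R.from_quat(s["tool_rot"]).as_matrix();n=M[:,2];print("a %.3f"%-(np.arctan2(n[1],n[0])+.322),"Ftool",(M.T@s["wrist_force"]).round(1),"T",(M.T@s["wrist_torque"]).round(2))
E
python3 st.py; python3 -m inch '[[0.002,-0.0098,0,0,0,0.161,0],[0.002,-0.0098,0,0,0,0.161,0],[0,0,0,0,0,0,0]]'; python3 st.py;  python3 -m inch '[[0.002,-0.0098,0,0,0,0.161,0],[0.002,-0.0098,0,0,0,0.161,0],[0,0,0,0,0,0,0]]'; python3 st.py
```

```text
t: 6.98
tool_pos: [0.5281, -0.3272, 0.1539]
tool_rot: [0.45, -0.545, 0.624, -0.334]
wrist_force: [4.3, 4.7, -0.5]
gripper_width: 0.0094
a 0.067 Ftool [-6.  -0.7  2.2] T [0.31 0.32 1.16]
t: 7.23
tool_pos: [0.5311, -0.3284, 0.1539]
tool_rot: [0.456, -0.54, 0.62, -0.34]
wrist_force: [4.0, 4.0, -0.8]
gripper_width: 0.0097
a 0.047 Ftool [-5.2 -0.3  2.3] T [0.29 0.27 1.13]
t: 7.48
tool_pos: [0.5341, -0.3296, 0.1539]
tool_rot: [0.461, -0.536, 0.617, -0.346]
wrist_force: [4.0, 4.4, -1.1]
gripper_width: 0.0097
a 0.026 Ftool [-5.7 -0.   2.3] T [0.24 0.33 1.18]
```

```bash
python3 -m inch '[[0.0012,-0.0059,0,0,0,0.097,0],[0.0012,-0.0059,0,0,0,0.097,0],[0.0012,-0.0059,0,0,0,0.097,0],[0,0,0,0,0,0,0]]'>/dev/null; python3 st.py;  python3 -m inch '[[0.0012,-0.0059,0,0,0,0.097,0],[0,0,0,0,0,0,0]]'>/dev/null; python3 st.py;  python3 -m inch '[[0.0012,-0.0059,0,0,0,0.097,0],[0,0,0,0,0,0,0]]' >/dev/null; python3 st.py
```

```text
a 0.008 Ftool [-4.6  0.6  2.3] T [0.19 0.33 1.21]
a 0.002 Ftool [-5.6 -0.4  1.7] T [0.19 0.34 1.23]
a -0.004 Ftool [-5.3  0.1  1.4] T [0.2  0.3  1.17]
```

```bash
python3 -m inch '[[0.0012,-0.0059,0,0,0,0.097,0],[0,0,0,0,0,0,0]]'>/dev/null; python3 st.py;  python3 -m inch '[[0.0012,-0.0059,0,0,0,0.097,0],[0,0,0,0,0,0,0]]'>/dev/null; python3 st.py
```

```text
a -0.010 Ftool [-5.4 -0.4  2. ] T [0.23 0.32 1.18]
a -0.016 Ftool [-6.  -0.1  1.4] T [0.22 0.27 1.14]
```

```bash
python3 -m inch '[[0.0008,-0.0039,0,0,0,0.064,0],[0,0,0,0,0,0,0]]'>/dev/null; python3 st.py;  python3 -m inch '[[0.0008,-0.0039,0,0,0,0.064,0],[0,0,0,0,0,0,0]]'>/dev/null; python3 st.py
```

```text
a -0.019 Ftool [-4.7 -0.2  1.3] T [0.14 0.31 1.15]
a -0.023 Ftool [-4.9 -1.5 -0.6] T [-0.12  0.42  1.12]
```

```bash
python3 -m inch '[[0.0004,-0.002,0,0,0,0.032,0],[0,0,0,0,0,0,0]]'>/dev/null; python3 st.py
```

```text
a -0.025 Ftool [-5.1 -1.3 -1.8] T [-0.35  0.47  1.16]
```

The horn contact showed at a ≈ -0.02, as the pictures predicted, with about 3.5 N of force change. I'll back off 1 mm and lower.

```bash
python3 -m inch '[[-0.0012,0.0059,0,0,0,-0.097,0],[0,0,0.01,0.014,0.121,0,0],[0,0,0.01,0.014,0.121,0,0],[0,0,0.01,0.014,0.121,0,0],[0,0,0.01,0.014,0.121,0,0],[0,0,0.01,0.014,0.121,0,0],[0,0,0,0,0,0,0]]'; python3 st.py; python3 -m inch '[[0,0,0.01,0.014,0.121,0,0],[0,0,0.01,0.014,0.121,0,0],[0,0,0.01,0.014,0.121,0,0],[0,0,0,0,0,0,0]]'; python3 st.py
```

```text
t: 9.57
tool_pos: [0.5402, -0.3337, 0.1478]
tool_rot: [0.46, -0.537, 0.599, -0.375]
wrist_force: [3.2, 5.2, -0.2]
gripper_width: 0.0091
a -0.018 Ftool [-5.9 -0.6  1.5] T [0.08 0.29 1.27]
t: 9.9
tool_pos: [0.5399, -0.3345, 0.1443]
tool_rot: [0.452, -0.544, 0.594, -0.384]
wrist_force: [3.5, 4.7, -1.5]
gripper_width: 0.0096
a -0.018 Ftool [-5.6  0.8  2. ] T [0.23 0.33 1.32]
```

```bash
python3 -m inch '[[0,0,0.01,0.014,0.121,0,0],[0,0,0.01,0.014,0.121,0,0],[0,0,0.01,0.014,0.121,0,0],[0,0,0,0,0,0,0]]'|grep pos; python3 st.py; python3 -m inch '[[0,0,0.01,0.014,0.121,0,0],[0,0,0,0,0,0,0]]'|grep pos; python3 st.py;python3 -m inch '[[0,0,0.01,0.014,0.121,0,0],[0,0,0,0,0,0,0]]'|grep pos; python3 st.py
```

```text
tool_pos: [0.5396, -0.3353, 0.1407]
a -0.018 Ftool [-5.8  0.2  1.6] T [0.16 0.32 1.19]
tool_pos: [0.5396, -0.3356, 0.1396]
a -0.018 Ftool [-5.7  0.3  1.9] T [0.13 0.33 1.24]
tool_pos: [0.5395, -0.3358, 0.1384]
a -0.019 Ftool [-6.4  1.   0. ] T [0.25 0.29 1.29]
```

```bash
python3 -m inch '[[0,0,0,0,0,0,0.15],[0,0,0,0,0,0,0.25],[0,0,0,0,0,0,0.4],[0,0,0,0,0,0,0.4],[0,0,0,0,0,0,0.4],[0,0,0,0,0,0,0.4]]'; python3 st.py
python3 - <<'E'
from plant import viewer
import cv2
f=viewer.grab_frame("wrist")[:,:,::-1];cv2.imwrite("pics/w5.png",cv2.resize(f,(800,600)))
E
```

```text
t: 11.07
tool_pos: [0.5396, -0.3361, 0.1388]
tool_rot: [0.438, -0.555, 0.584, -0.398]
wrist_force: [-0.8, 0.5, -0.0]
gripper_width: 0.0342
a -0.019 Ftool [-0.2  0.  -0.9] T [ 0.03 -0.04  0.03]
```

View pics/w5.png

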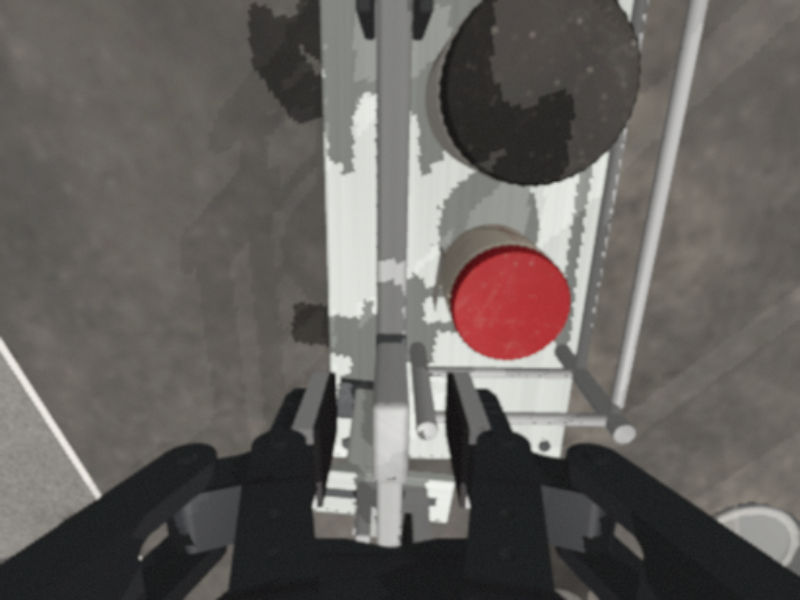

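The tab stands free between the open fingers, and the nose appears to lie between lip and horn (row ~530). I'll retreat upward and look again.

```bash
python3 -m inch '[[0,0,0,0,-0.5,0,0.4],[0,0,0,0,-1.5,0,0.4],[0,0,0,0,-2,0,0.4],[0,0,0,0,-2,0,0.4],[0,0,0,0,-2,0,0.4],[0,0,0,0,-2,0,0.4],[0,0,0,-2,0,0,0.4],[0,0,0,-2,0,0,0.4],[0,0,0,0,0,0,0.4],[0,0,0,0,0,0,0.4]]'
python3 - <<'E'
from h import *
import cv2,pickle
c=viewer.calibration("wrist");f=viewer.grab_frame("wrist")[:,:,::-1];cv2.imwrite("pics/w6.png",f);pickle.dump(c,open("w6.pkl","wb"))
a=-.019;ps=-.322-a;d=np.array([np.sin(ps),-np.cos(ps)]);h=np.array([.5896,-.1769])
for th in(-.05,0,.08):
    p=h+(.045+.21*np.cos(th))*d; t=h+(.045+.12*np.cos(th)-.05*np.sin(th))*d
    print(th,"tip",proj("wrist",[*p,.122+.21*np.sin(th)],c),"tab",proj("wrist",[*t,.115+.12*np.sin(th)+.05],c))
cv2.imwrite("pics/w6b.png",cv2.resize(f[130:330,140:400],(780,600),interpolation=cv2.INTER_CUBIC))
E
```

```text
t: 11.95
tool_pos: [0.5539, -0.2903, 0.2362]
tool_rot: [0.439, -0.554, 0.584, -0.399]
wrist_force: [-0.1, 0.2, -0.0]
gripper_width: 0.0345
-0.05 tip (np.float64(250.9052197694168), np.float64(308.1715556318515)) tab (np.float64(251.4012180581344), np.float64(258.22827101177285))
0 tip (np.float64(250.94506078907003), np.float64(315.6136638976836)) tab (np.float64(251.45186546305675), np.float64(259.72938159269194))
0.08 tip (np.float64(251.0171100407661), np.float64(327.60804501524456)) tab (np.float64(251.54137912998723), np.float64(261.56152050483934))
```

View pics/w6b.png

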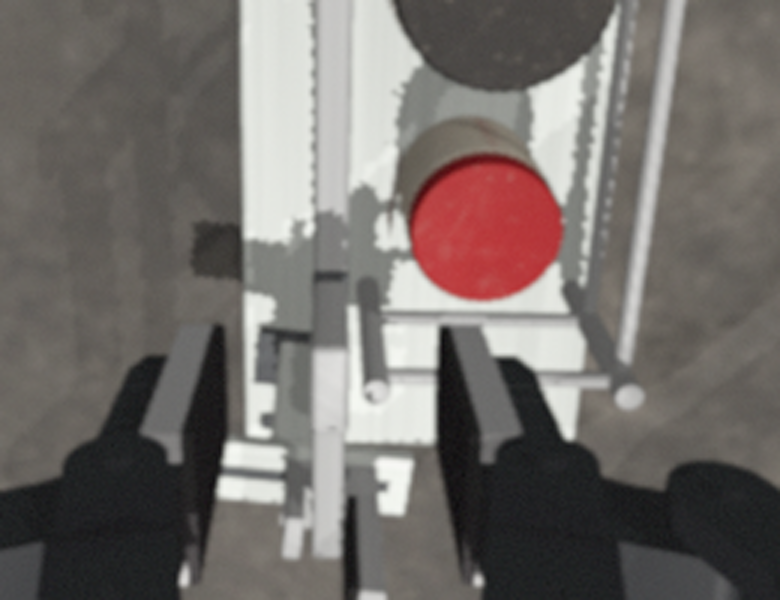

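The bar (columns 315-343) lies between the lip (~295,540) and the horn (~360,560). Its tip is at image row 315.3, and a level bar predicts 315.6, so it is down in the notch. Handing in.

```bash
python3 -c "
from plant import order
print(order.close_job())"
```

```text
the job is handed in; nothing more can be done
None
```

The gate is shut with the drop bar lying in the keeper's notch, and I handed the job in at about 12 s.

- **Moves:** I gripped the tab, lifted the bar to about 0.13–0.15 rad and swung the gate shut over the front lip. The back horn showed as a change of about 3–4 N at the wrist, at a gate angle of about -0.02 rad. I backed off 1 mm, lowered the bar to about 0.01 rad and let go.
- **Last checks:** In the final wrist picture the bar lies between lip and horn. Its tip is at image row 315.3, where a level bar should appear at 315.6. The gate angle is about -0.02 rad, from the tool pose at release. The fingers are well clear and the wrist force is about zero. The two jars stand in the pen in that picture.
- **Not checked:** I did not measure the contact force on the notch floor. I also did not look again at the dish, can, marker and tape; the arm never went near them.
- **Disagreement:** Two early hinge estimates differed by about 13 mm. I used the one from the bar tip, and the later positions agreed with it. While I held the tab there was a steady side force of about 5–6 N, which disappeared on release.

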